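Bring the yellow-capped tube to the reader

TASK

Without gripping anything, gently push an arm of the sample carousel round with a fingertip until the yellow-capped tube stands squarely in front of the reader's dark window. Then press the reader's green button fully down and let it go. Do not touch or lift any of the tubes, do not press the button before the yellow-capped tube is in place, and leave the jar, the bottle and the tube rack where they are.

Things in the scene. Friction and masses are not known exactly. Their poses are not given: they have to be found in the camera images.
- station: Fixed station: white foot disc, radius 140 mm, 12 mm thick, and a grey reader tower. Origin on the table under the carousel's axis; +y points from the axis to the tower, z up. Tower: y 150 to 220 mm, x -45 to 45 mm, top 115 mm above the table; its dark window (30 mm wide, red line in the middle) faces the axis. A red line on the foot lies below the reading place.
- carousel: Carousel: four level aluminium arms in a cross on a hub (radius 34 mm, top 96 mm above the table, black cap to 108 mm). Turns either way, several turns, about the vertical axis; friction moment 0.10 N m, stays where it is left. Origin on the axis, 70 mm above the table, level with the arms' underside; +y points along the yellow tube's arm, the other arms lie at 90 degree steps.
- yellow_arm (a point): Middle of the top of the yellow tube's arm, 68 mm from the axis, 86 mm above the table. Every arm is 14 mm wide, 16 mm high, bare from 34 to 103 mm from the axis, with 58 mm free below it; push on its side, 55 to 85 mm out (about 1.5 N turns it). Above 20 N from the fingers (a shove or a grip) is rough.
- yellow_cup (a point): Mouth centre of the blue cup (radius 11 mm, 48 to 88 mm above the table) that holds the yellow tube, at the arm's end, 115 mm from the axis. Each arm has such a cup with one tube.
- yellow_tube: Capped sample tube with a yellow cap, standing loose in a cup of the carousel: 80 mm long, 13 mm in diameter, cap 17 mm in diameter and 18 mm high, 15 g. Origin at the centre of its underside, 52 mm above the table; the cap's top is 132 mm above the table. Not to be touched by the robot.
- purple_tube_a: The same with a purple cap, on the arm 90 degrees counterclockwise (from above) of the yellow one. Not to be touched.
- purple_tube_b: The same with a purple cap, on the arm across from the yellow one. Not to be touched.
- purple_tube_c: The same with a purple cap, on the arm 90 degrees clockwise of the yellow one. Not to be touched.
- read_spot (a point): Point in front of the reader's window, 115 mm from the carousel's axis along the station's +y, 50 mm above the table: the yellow tube must stand here (horizontally).
- read_button_top (a point): Centre of the top face of the green button (radius 16 mm) on top of the reader tower, at 185 mm from the carousel's axis. It is pressed straight down.
- read_button (a joint): Travel of the green button: 0 m up, 0.006 m fully pressed; spring loaded, about 4 N when fully down, comes up again by itself.
- specimen_jar: Bystander: loose jar with an orange lid, radius 28 mm, 65 mm high, standing on the table beside the station. Origin under its centre.
- reagent_bottle: Bystander: loose small bottle with a white cap, radius 20 mm, 80 mm high, standing on the table beside the station. Origin under its centre.
- tube_rack: Bystander: loose white rack 100 x 160 mm, 35 mm high, with purple-capped tubes up to 83 mm high, left of the station. Origin under its centre.

How it is judged:
By the outcome, as a careful person would: the job done as asked, in the order asked, and still so for the second after the job is handed in, with the robot touching nothing.
It also fails if it takes over 56 s, if anything falls off the work surface, if the arm or the gripper's body presses on something with over 40 N, if the wrist force passes 120 N, or if a joint passes its speed limit or range.

ROBOT

A 6-joint arm with a two-finger parallel gripper is mounted at the origin on the work surface. World frame = base frame: x ahead of the robot, y to its left, z up, the work surface at z = 0. Lengths are in m, angles in rad, forces in N, time in s.
With the tool pointing down it reaches from about 0.225 to 0.875 m from the base axis. Payload 3.4 kg.
Tool frame: the origin (TCP) lies on the mounting face of the last link; the fingertips stand 173 mm ahead of it and the grasp point (between the pads) lies 155 mm ahead of it; z points along the fingers, y is the line along which they close (so a half turn about z gives the same grasp; the last joint's range is limited). The gripper opens to 85 mm and grips with 20 to 120 N. Pads are 22 mm wide; open, the fingers measure 114 mm over their backs; the gripper's body (76 mm by 85 mm) begins 54 mm behind the grasp point. The pads swing forward as they close: fully open they stand 13 mm farther back than shut.
Start: joints at [1.166, 0.276, 1.505, -0, 1.361, -0.121], TCP at [0.161, 0.552, 0.405] pointing down, gripper open.
Joint ranges: [-2.89, 2.89], [-0.75, 2.08], [0.22, 2.7], [-1.18, 4.32], [0.11, 2.71], [-2.7, 2.7]. Speed limits (rad/s): [2.57, 2.57, 3.14, 3.14, 3.14, 3.14].

INTERFACE

Orientations are given as a unit quaternion [w, x, y, z].
In Python, from rig import manip gives the robot as it stands.
- The arm moves only by the tool carry_out, never from a script. Its arguments are lists of equal length, an entry for each row: "linear": the shift along the world's x, y, z each as a share of 500 mm, from -1 to 1, a list of three; "angular": the turn, a rotation vector about the world's x, y, z each as a share of 0.08 rad, from -1 to 1, a list of three; "hand": the opening, from 0 (shut) to 1 (fully open). In form: {"linear": [[x, y, z], ...], "angular": [[rx, ry, rz], ...], "hand": [hand, ...]}. A call has 1 to 8 rows; each row shifts and turns the commanded pose from where the row before left it; what a row does not reach is not made up. A row lasts 1/12 s, in which the tool goes at most 41.7 mm and 7.16 degrees, less where a joint would pass 70% of its speed; a pose out of reach is approached as far as the arm can. A call with a number of a shift or a turn outside -1 to 1 is refused whole. A call with a gripper value outside its range is refused whole. The fingers move at their own pace and stop on an object; "force" is the grip in N (left out, the last holds). Time passes only in rows, so rows that do not move let the fingers close. It gives the time, the measured TCP pose, the force, the opening and the grip force at its end, in the units of the state.
- manip.get_state(): the state, without advancing time (a new reading comes with each control period).
- manip.get_image(name): name is "scene" or "top" or "wrist"; returns the picture (420x560x3 uint8, red, green, blue); there is no depth.
- manip.camera_params(name): a dict with "fx", "fy", "cx", "cy" (pixels), "k1" (the pictures are not rectified: a ray, as slopes to the right and down, at radius r is drawn at 1 + k1 r^2 times it, then the intrinsics apply), "view" (4x4, takes a point from world to camera coordinates); the wrist camera has in their place "hand_eye" (4x4, takes a point from camera to tool coordinates, whose origin is the TCP and whose axes are the flange's). Camera axes: x right, y down, z forward; pixel columns grow to the right and rows downward; lengths in m; the calibration is good to about 2 mm. A picture is of the moment at which its call begins: read the wrist's pose just before it. camera_params takes no time and is no camera call.
- manip.sign_off(): hands the job in; it is judged then, once.
The state is a dict: "clock": time; "qpos": joint angles; "qd": joint speeds; "effort": joint torques, N m; "position": TCP position; "ee_rot": TCP orientation; "contact_force": force on the tool from outside, world axes, zero at the start; "moment": the same for the moment, N m; "width": finger opening in m; "gripper_force": force on a finger pad.
Only numpy, scipy, OpenCV 4.12 (cv2) and the standard library are available. Lean on these libraries where they do the work, as an engineer would, in place of code of your own. Each camera call takes 0.05 s, during which the arm holds its last target. There are 200 camera calls.

## Working session

There is one attempt and no reset: what is moved stays moved. The work goes in short steps, Python scripts to look and compute and a tool call to move; the robot and the scene stay as the last step left them, time stands still between calls to the robot, and variables do not carry over. Pictures are saved under pics/ and viewed, at most 10 in all, crops included, and the job is handed in when it is done.

Besides the shell and the picture viewer there is one more tool, called after "Call:" as name(argument=value, ...), one argument or row to a line, values as JSON. carry_out: Moves the arm, as the interface text tells. Its arguments: {"type":"object","properties":{"linear":{"type":"array"},"angular":{"type":"array"},"hand":{"type":"array"},"force":{"type":"number"}},"required":["linear","angular","hand"]}

```bash
mkdir -p pics
python3 - <<'E'
from rig import manip
import cv2
s=manip.get_state();print(s['clock'],s['position'],s['ee_rot'],s['width'])
for n in ('top','scene'):
    cv2.imwrite(f'pics/{n}1.png',manip.get_image(n)[:,:,::-1]);print(n,manip.camera_params(n))
E
```

```text
0.0 [0.1609256  0.55181331 0.40384638] [-2.34887078e-04  1.41417034e-01  9.89949703e-01 -8.67509899e-04] 0.08507017162242407
top {'fx': 384.07578240564607, 'fy': 384.07578240564607, 'cx': 276.4106193009412, 'cy': 202.68693459609082, 'k1': -0.07873019063183637, 'view': array([[ 3.40560988e-02, -9.99419532e-01, -8.83611020e-04,
         3.01629871e-02],
       [-9.75840649e-01, -3.30616856e-02, -2.15967479e-01,
         5.83527693e-01],
       [ 2.15812904e-01,  8.21727338e-03, -9.76400157e-01,
         1.01867178e+00],
       [ 0.00000000e+00,  0.00000000e+00,  0.00000000e+00,
         1.00000000e+00]])}
scene {'fx': 396.9889729884627, 'fy': 396.9889729884627, 'cx': 279.09935443393806, 'cy': 212.38625341166818, 'k1': 0.02860530400280439, 'view': array([[-0.30881671,  0.95110348,  0.00586585,  0.14771216],
       [ 0.54765974,  0.18285686, -0.81647546, -0.24535474],
       [-0.77762526, -0.24892878, -0.57735034,  1.4932831 ],
       [ 0.        ,  0.        ,  0.        ,  1.        ]])}
```

View pics/top1.png

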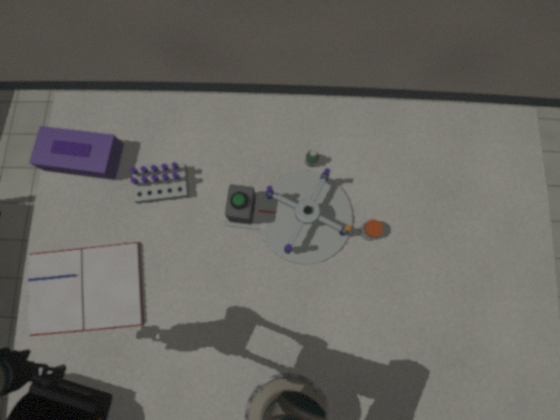

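View pics/scene1.png

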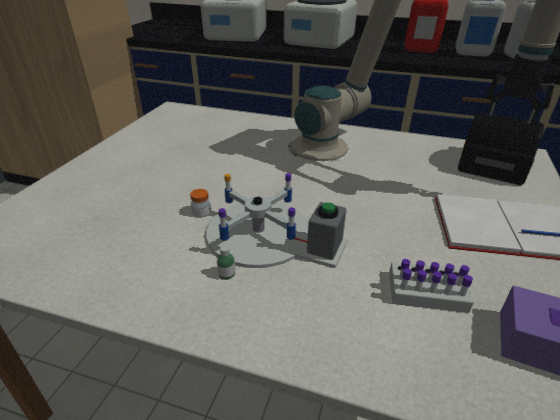

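The top view shows the tower's green button near (239,200), the hub at (308,210), and the yellow cap at (347,229), almost opposite the tower. The jar is at (374,229), just outside yellow, and the bottle at (313,157). I'll enlarge this area to measure it.

```bash
cat > h.py <<'E'
import numpy as np, cv2
from rig import manip
def pix2w(name,uv,z):
    p=manip.camera_params(name);V=p['view']
    d=np.array([(uv[0]-p['cx'])/p['fx'],(uv[1]-p['cy'])/p['fy']])
    u=d.copy()
    for _ in range(20): u=d/(1+p['k1']*(u@u))
    r=V[:3,:3].T@np.array([*u,1]);o=-V[:3,:3].T@V[:3,3]
    return o+r*(z-o[2])/r[2]
def w2pix(name,X):
    p=manip.camera_params(name);c=p['view']@np.array([*X,1]);u=c[:2]/c[2]
    return u*(1+p['k1']*(u@u))*p['fx']+[p['cx'],p['cy']]
def cents(img,lo,hi,box):
    x0,y0,x1,y1=box
    m=cv2.inRange(cv2.cvtColor(img,cv2.COLOR_RGB2HSV)[y0:y1,x0:x1],lo,hi)
    n,_,st,c=cv2.connectedComponentsWithStats(m)
    return [(int(st[i,4]),np.round(c[i]+[x0,y0],1)) for i in range(1,n) if st[i,4]>=8]
E
python3 - <<'E'
from h import *
im=cv2.imread('pics/top1.png')
cv2.imwrite('pics/crop1.png',cv2.resize(im[145:270,220:395],None,fx=4.5,fy=4.5,interpolation=cv2.INTER_CUBIC))
rgb=im[:,:,::-1].copy();b=(220,140,400,270)
for n,lo,hi,z in (('green',(45,90,30),(85,255,255),.12),('orange/yel',(5,120,80),(35,255,255),.132),('purple',(118,90,30),(150,255,255),.132)):
    for a,c in cents(rgb,lo,hi,b): print(n,a,c,pix2w('top',c,z).round(4))
print('hub cap',pix2w('top',(308,210),.108))
E
```

```text
green 107 [238.1 199.3] [0.5755 0.1523 0.12  ]
orange/yel 232 [373.4 228.1] [ 0.5077 -0.2061  0.132 ]
orange/yel 28 [347.3 227.6] [ 0.5069 -0.1375  0.132 ]
purple 17 [326.4 171.1] [ 0.6586 -0.082   0.132 ]
purple 19 [269.4 189.1] [0.6034 0.0693 0.132 ]
purple 29 [288.2 247.3] [0.4506 0.0151 0.132 ]
hub cap [ 0.55513128 -0.03603516  0.108     ]
```

View pics/crop1.png

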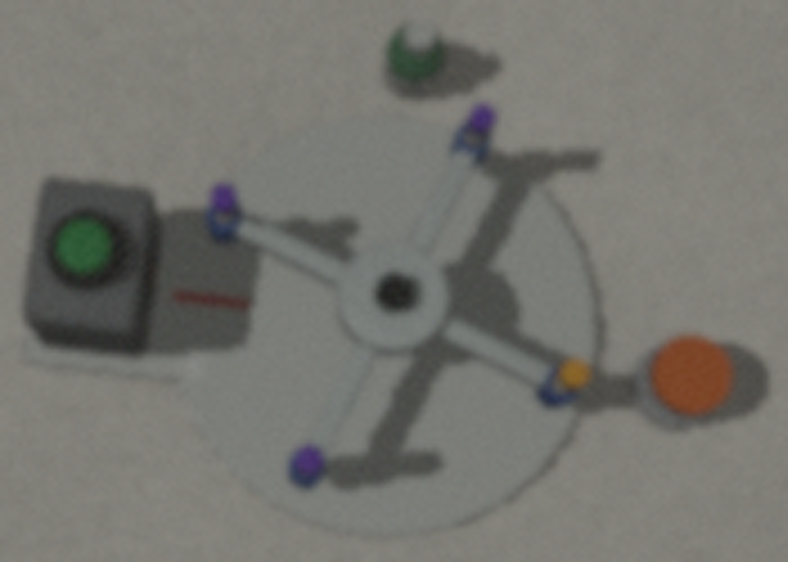

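The crop shows the cross with its hub cap at crop (397,292). The yellow cap is at (573,375), the red foot line runs (175,295)–(248,303), and the button is at (85,247). The centre of the four caps is about (0.555,-0.034) with radius about 0.114, which fits the given 0.115. Yellow stands at about -115° and the target is about +84°, so I'll turn clockwise by about 161°. I'll shut the fingers and move over the free gap at 20°.

Call:
carry_out(
  linear=[
    [0.038,-0.047,0],
    [0.038,-0.047,0],
    [0.038,-0.047,0],
    [0.038,-0.047,0],
    [0.038,-0.047,0],
    [0.038,-0.047,0],
    [0.038,-0.047,0],
    [0.038,-0.047,0],
  ],
  angular=[
    [0,0,0],
    [0,0,0],
    [0,0,0],
    [0,0,0],
    [0,0,0],
    [0,0,0],
    [0,0,0],
    [0,0,0],
  ],
  hand=[0,0,0,0,0,0,0,0],
)

```text
clock: 0.77
position: [0.3135, 0.3627, 0.4044]
ee_rot: [-0.0, 0.141, 0.99, -0.0]
contact_force: [0.2, -0.0, -0.3]
width: -0.0002
gripper_force: 0.0
```

Call:
carry_out(
  linear=[
    [0.038,-0.047,0],
    [0.038,-0.047,0],
    [0.038,-0.047,0],
    [0.038,-0.047,0],
    [0.038,-0.047,0],
    [0.038,-0.047,0],
    [0.038,-0.047,0],
    [0.038,-0.047,0],
  ],
  angular=[
    [0,0,0],
    [0,0,0],
    [0,0,0],
    [0,0,0],
    [0,0,0],
    [0,0,0],
    [0,0,0],
    [0,0,0],
  ],
  hand=[0,0,0,0,0,0,0,0],
)

```text
clock: 1.43
position: [0.4656, 0.1746, 0.4044]
ee_rot: [-0.0, 0.142, 0.99, -0.0]
contact_force: [0.3, 0.3, -0.5]
width: 0.0001
gripper_force: 0.0
```

Call:
carry_out(
  linear=[
    [0.038,-0.047,0],
    [0.038,-0.047,0],
    [0.038,-0.047,0],
    [0.038,-0.047,0],
    [0.038,-0.047,0],
    [0.038,-0.047,0],
    [0.038,-0.047,0],
    [0,0,0],
  ],
  angular=[
    [0,0,0],
    [0,0,0],
    [0,0,0],
    [0,0,0],
    [0,0,0],
    [0,0,0],
    [0,0,0],
    [0,0,0],
  ],
  hand=[0,0,0,0,0,0,0,0],
)

```text
clock: 2.1
position: [0.6012, 0.0073, 0.4036]
ee_rot: [0.001, 0.143, 0.99, -0.001]
contact_force: [-0.1, 0.7, 0.8]
width: -0.0005
gripper_force: 0.0
```

Run:
```python
from h import *
np.set_printoptions(precision=4,suppress=True)
s=manip.get_state();print(s['clock'],s['position'],s['ee_rot'],s['width'],s['qpos'],s['contact_force'])
cv2.imwrite('pics/w1.png',manip.get_image('wrist')[:,:,::-1]);print(manip.camera_params('wrist'))
a=pix2w('top',(258.9,210.6),.012);b=pix2w('top',(275.1,212.3),.012);print(a,b)
```

```text
2.1 [0.6012 0.0073 0.4036] [ 0.0012  0.1433  0.9897 -0.0014] -0.00048392347010277245 [-0.1026  0.3154  1.45   -0.0029  1.3739 -1.3851] [-0.0576  0.6696  0.7535]
{'fx': 299.47807754370086, 'fy': 299.47807754370086, 'cx': 278.4396567041589, 'cy': 204.33806688948027, 'k1': -0.004808777993629449, 'hand_eye': array([[ 0.0003, -0.9629, -0.2698,  0.0687],
       [ 1.    ,  0.0004, -0.0003,  0.0015],
       [ 0.0005, -0.2698,  0.9629,  0.0304],
       [ 0.    ,  0.    ,  0.    ,  1.    ]])}
[0.568  0.1011 0.012 ] [0.5645 0.0533 0.012 ]
```

View pics/w1.png

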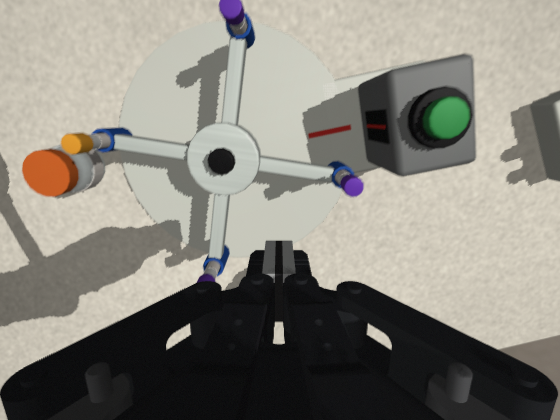

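The wrist view shows the whole station. The hub cap is at (221,161), the button at (444,117), the yellow cap at (77,143), the window line at (376,126) and the red foot line at (308–350, 131). The shut fingertips are at (280,255). The finger links widen to about ±32 mm at tube-top height, so I'll turn the tool with the arm and keep its y axis tangential. Now I'll measure precisely from here.

```bash
cat >> h.py <<'E'
from scipy.spatial.transform import Rotation as R
def wr2w(s,uv,z):
    p=manip.camera_params('wrist');H=p['hand_eye'];q=s['ee_rot']
    M=R.from_quat([q[1],q[2],q[3],q[0]]).as_matrix()
    d=np.array([(uv[0]-p['cx'])/p['fx'],(uv[1]-p['cy'])/p['fy']]);u=d.copy()
    for _ in range(20): u=d/(1+p['k1']*(u@u))
    r=M@H[:3,:3]@np.array([*u,1]);o=np.array(s['position'])+M@H[:3,3]
    return o+r*(z-o[2])/r[2]
def ang(v): return np.degrees(np.arctan2(v[1],v[0]))
def survey(tag,C=None):
    s=manip.get_state();im=manip.get_image('wrist');cv2.imwrite(f'pics/{tag}.png',im[:,:,::-1])
    print('t',s['clock'],'pos',np.round(s['position'],4),'q',np.round(s['qpos'],3),'yaw_y',ang(R.from_quat(np.roll(s['ee_rot'],-1)).as_matrix()[:2,1]).round(2))
    for n,lo,hi,z in (('green',(45,120,60),(80,255,255),.123),('yellow',(17,150,120),(32,255,255),.123),('purple',(125,90,40),(155,255,255),.123),('blue',(105,130,40),(122,255,255),.085),('red',(0,120,60),(6,255,255),.012),('black',(0,0,0),(180,255,32),.108)):
        for a,c in cents(im,lo,hi,(0,0,560,240)):
            if a>25:
                X=wr2w(s,c,z); print(n,a,c,X[:2].round(4),'' if C is None else ('r',np.linalg.norm(X[:2]-C).round(4),'ang',ang(X[:2]-C).round(1)))
E
python3 -c "
from h import *
survey('w2',np.array([.555,-.034]))"
```

```text
t 2.15 pos [0.5995 0.0092 0.4036] q [-1.000e-01  3.140e-01  1.453e+00 -1.000e-03  1.376e+00 -1.384e+00] yaw_y 73.55
green 1365 [444.8 121.6] [0.5725 0.1583] ('r', np.float64(0.1931), 'ang', np.float64(84.8))
yellow 466 [ 73.4 146.4] [ 0.5056 -0.1382] ('r', np.float64(0.1154), 'ang', np.float64(-115.4))
purple 572 [229.   14.1] [0.4509 0.0163] ('r', np.float64(0.1156), 'ang', np.float64(154.2))
purple 366 [349.  188.7] [0.6048 0.0719] ('r', np.float64(0.117), 'ang', np.float64(64.8))
blue 272 [242.3  36.9] [0.4581 0.0196] ('r', np.float64(0.1108), 'ang', np.float64(151.1))
blue 268 [109.8 139.6] [ 0.5053 -0.1278] ('r', np.float64(0.1061), 'ang', np.float64(-117.9))
blue 186 [336.5 173.2] [0.597 0.07 ] ('r', np.float64(0.1122), 'ang', np.float64(68.0))
red 205 [327.3 134.4] [0.5651 0.0804] ('r', np.float64(0.1149), 'ang', np.float64(85.0))
red 55 [373.5 129.8] [0.5753 0.1336] ('r', np.float64(0.1689), 'ang', np.float64(83.1))
black 824 [420.6 130.7] [0.5765 0.1449] ('r', np.float64(0.1802), 'ang', np.float64(83.2))
black 584 [374.9 129.3] [0.5642 0.1074] ('r', np.float64(0.1417), 'ang', np.float64(86.3))
black 499 [218.6 164.5] [ 0.5549 -0.0317] ('r', np.float64(0.0023), 'ang', np.float64(93.4))
```

The centre is (0.555,-0.033). Yellow is at -115.2° and the reading direction is about 84.5°, so the turn is 160° clockwise. Next I turn the tool to be tangential over the gap at 20°, then descend so the tips are at about z = 0.078.

Call:
carry_out(
  linear=[
    [0.005,-0.005,0],
    [0.005,-0.005,0],
    [0.005,-0.005,0],
    [0.005,-0.005,0],
    [0.005,-0.005,0],
    [0.005,-0.005,0],
    [0.005,-0.005,0],
    [0.005,-0.005,0],
  ],
  angular=[
    [0,0,1],
    [0,0,1],
    [0,0,1],
    [0,0,1],
    [0,0,1],
    [0,0,1],
    [0,0,1],
    [0,0,1],
  ],
  hand=[0,0,0,0,0,0,0,0],
)

```text
clock: 2.87
position: [0.6172, -0.0072, 0.4047]
ee_rot: [-0.0, -0.18, 0.984, 0.0]
contact_force: [0.2, -0.2, -0.8]
width: 0.0002
gripper_force: 0.0
```

Call:
carry_out(
  linear=[
    [0,0,-0.02],
    [0,0,-0.02],
    [0,0,-0.02],
    [0,0,-0.02],
    [0,0,-0.02],
    [0,0,-0.02],
    [0,0,-0.02],
    [0,0,-0.02],
  ],
  angular=[
    [0,0,0],
    [0,0,0],
    [0,0,0],
    [0,0,0],
    [0,0,0],
    [0,0,0],
    [0,0,0],
    [0,0,0],
  ],
  hand=[0,0,0,0,0,0,0,0],
)

```text
clock: 3.53
position: [0.6179, -0.0085, 0.3235]
ee_rot: [-0.0, -0.177, 0.984, 0.0]
contact_force: [-0.1, 0.8, -0.3]
width: -0.0001
gripper_force: 0.0
```

Call:
carry_out(
  linear=[
    [0,0,-0.02],
    [0,0,-0.02],
    [0,0,-0.02],
    [0,0,-0.02],
    [0,0,-0.02],
    [0,0,-0.02],
    [0,0,-0.02],
    [0,0,0],
  ],
  angular=[
    [0,0,0],
    [0,0,0],
    [0,0,0],
    [0,0,0],
    [0,0,0],
    [0,0,0],
    [0,0,0],
    [0,0,0],
  ],
  hand=[0,0,0,0,0,0,0,0],
)

```text
clock: 4.2
position: [0.6172, -0.0084, 0.2522]
ee_rot: [-0.002, -0.177, 0.984, 0.001]
contact_force: [-0.5, 0.6, -0.5]
width: 0.0
gripper_force: 0.0
```

Run:
```python
from h import *
survey('w3',np.array([.555,-.033]))
print(manip.get_state()['contact_force'])
im=manip.get_image('scene');cv2.imwrite('pics/s3.png',cv2.resize(im[150:290,180:360,::-1],None,fx=4,fy=4,interpolation=cv2.INTER_CUBIC))
# arc table: TCP radius .068 from phi 20, 2.4 deg steps
C=np.array([.555,-.033])
```

```text
t 4.2 pos [ 0.6172 -0.0084  0.2522] q [-0.126  0.455  1.628  0.     1.063 -2.053] yaw_y 110.4
red 556 [415.3 193.9] [0.5655 0.0797] ('r', np.float64(0.1132), 'ang', np.float64(84.7))
red 118 [495.6 234.2] [0.5722 0.1509] ('r', np.float64(0.1847), 'ang', np.float64(84.7))
black 1829 [260.4 129.8] [ 0.558  -0.0358] ('r', np.float64(0.0041), 'ang', np.float64(-42.6))
black 1467 [516.2 227.8] [0.5581 0.0743] ('r', np.float64(0.1073), 'ang', np.float64(88.3))
[ 0.31505208  0.49719984 -0.31554272]
```

View pics/s3.png

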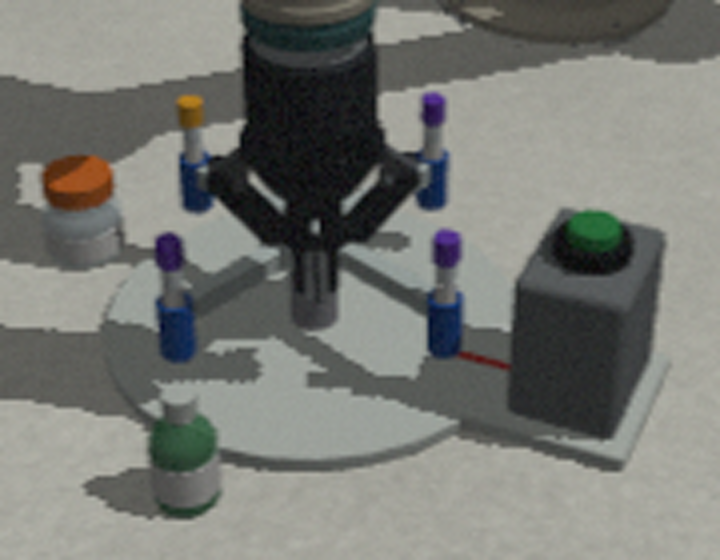

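The scene crop shows the shut fingertip at (313,325) in the gap at arm level, with all tubes clear of the links. The yellow tube is at the upper left (191,110) and the tower at the right. Next is the arc table, with each call covering 19.25° as a chord.

Run:
```python
import numpy as np
C=np.array([.555,-.033]);p=np.array([.618,-.009])
for k in range(1,11):
    f=np.radians(20-19.25*k);t=C+.068*np.array([np.cos(f),np.sin(f)])
    d=((t-p)/8/.5).round(4);p=p+d*4;print(k,round(20-19.25*k,1),d,p.round(4))
```

```text
1 0.8 [ 0.0012 -0.0058] [ 0.6228 -0.0322]
2 -18.5 [-0.0008 -0.0056] [ 0.6196 -0.0546]
3 -37.8 [-0.0027 -0.005 ] [ 0.6088 -0.0746]
4 -57.0 [-0.0042 -0.0039] [ 0.592  -0.0902]
5 -76.2 [-0.0052 -0.0022] [ 0.5712 -0.099 ]
6 -95.5 [-0.0057 -0.0004] [ 0.5484 -0.1006]
7 -114.8 [-0.0055  0.0015] [ 0.5264 -0.0946]
8 -134.0 [-0.0047  0.0032] [ 0.5076 -0.0818]
9 -153.2 [-0.0033  0.0045] [ 0.4944 -0.0638]
10 -172.5 [-0.0017  0.0055] [ 0.4876 -0.0418]
```

Call:
carry_out(
  linear=[
    [0.0012,-0.0058,0],
    [0.0012,-0.0058,0],
    [0.0012,-0.0058,0],
    [0.0012,-0.0058,0],
    [0.0012,-0.0058,0],
    [0.0012,-0.0058,0],
    [0.0012,-0.0058,0],
    [0.0012,-0.0058,0],
  ],
  angular=[
    [0,0,-0.525],
    [0,0,-0.525],
    [0,0,-0.525],
    [0,0,-0.525],
    [0,0,-0.525],
    [0,0,-0.525],
    [0,0,-0.525],
    [0,0,-0.525],
  ],
  hand=[0,0,0,0,0,0,0,0],
)

```text
clock: 4.97
position: [0.6232, -0.0319, 0.2557]
ee_rot: [0.001, -0.009, 1.0, -0.0]
contact_force: [1.0, 0.1, -0.8]
width: -0.0003
gripper_force: 0.0
```

Call:
carry_out(
  linear=[
    [-0.0008,-0.0056,0],
    [-0.0008,-0.0056,0],
    [-0.0008,-0.0056,0],
    [-0.0008,-0.0056,0],
    [-0.0008,-0.0056,0],
    [-0.0008,-0.0056,0],
    [-0.0008,-0.0056,0],
    [-0.0008,-0.0056,0],
  ],
  angular=[
    [0,0,-0.525],
    [0,0,-0.525],
    [0,0,-0.525],
    [0,0,-0.525],
    [0,0,-0.525],
    [0,0,-0.525],
    [0,0,-0.525],
    [0,0,-0.525],
  ],
  hand=[0,0,0,0,0,0,0,0],
)

```text
clock: 5.63
position: [0.6199, -0.0537, 0.2557]
ee_rot: [0.001, 0.158, 0.987, 0.001]
contact_force: [0.4, 2.3, 0.2]
width: 0.0
gripper_force: 0.9
```

Call:
carry_out(
  linear=[
    [-0.0027,-0.005,0],
    [-0.0027,-0.005,0],
    [-0.0027,-0.005,0],
    [-0.0027,-0.005,0],
    [-0.0027,-0.005,0],
    [-0.0027,-0.005,0],
    [-0.0027,-0.005,0],
    [-0.0027,-0.005,0],
  ],
  angular=[
    [0,0,-0.525],
    [0,0,-0.525],
    [0,0,-0.525],
    [0,0,-0.525],
    [0,0,-0.525],
    [0,0,-0.525],
    [0,0,-0.525],
    [0,0,-0.525],
  ],
  hand=[0,0,0,0,0,0,0,0],
)

```text
clock: 6.3
position: [0.6095, -0.0739, 0.2557]
ee_rot: [0.001, 0.321, 0.947, 0.001]
contact_force: [1.0, 1.3, -0.2]
width: -0.0
gripper_force: 0.9
```

Run:
```python
from h import *
im=manip.get_image('top');s=manip.get_state();print(s['position'],s['contact_force'])
C=np.array([.555,-.033])
print(ang(np.array(s['position'][:2])-C))
cv2.imwrite('pics/t4.png',cv2.resize(im[145:270,220:395,::-1],None,fx=4,fy=4,interpolation=cv2.INTER_CUBIC))
for n,lo,hi in (('y',(12,120,80),(35,255,255)),('p',(118,90,30),(150,255,255))):
    for a,c in cents(im,lo,hi,(220,140,400,270)):
        X=pix2w('top',c,.132)[:2];print(n,a,c,X.round(4),np.linalg.norm(X-C).round(4),ang(X-C).round(1))
```

```text
[ 0.60917762 -0.0742969   0.25572213] [ 0.1677931   0.77300788 -0.03560121]
-37.31646282401846
p 20 [280.5 175.5] [0.642 0.041] 0.1142 40.4
p 27 [273.9 235.6] [0.4797 0.0529] 0.1143 131.3
```

View pics/t4.png

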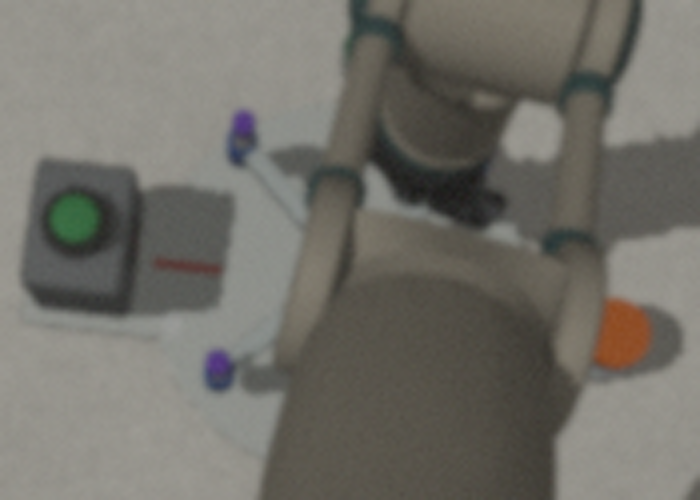

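The arm hides part of the top view, but the purple caps at crop (243,123) and (218,369) have turned by 23.5°. The force is about 1.5 N, and the finger leads the arm's centre line by 11.8°. The finger should therefore end near -173.7°. I'll lower the tip 4 mm for more overlap and go on.

Call:
carry_out(
  linear=[
    [-0.0042,-0.0039,-0.001],
    [-0.0042,-0.0039,-0.001],
    [-0.0042,-0.0039,-0.001],
    [-0.0042,-0.0039,-0.001],
    [-0.0042,-0.0039,-0.001],
    [-0.0042,-0.0039,-0.001],
    [-0.0042,-0.0039,-0.001],
    [-0.0042,-0.0039,-0.001],
  ],
  angular=[
    [0,0,-0.525],
    [0,0,-0.525],
    [0,0,-0.525],
    [0,0,-0.525],
    [0,0,-0.525],
    [0,0,-0.525],
    [0,0,-0.525],
    [0,0,-0.525],
  ],
  hand=[0,0,0,0,0,0,0,0],
)

```text
clock: 7.02
position: [0.5931, -0.0894, 0.2529]
ee_rot: [0.002, 0.475, 0.88, 0.001]
contact_force: [0.1, 3.0, 8.7]
width: 0.0001
gripper_force: 4.5
```

Call:
carry_out(
  linear=[
    [-0.0052,-0.0022,0],
    [-0.0052,-0.0022,0],
    [-0.0052,-0.0022,0],
    [-0.0052,-0.0022,0],
    [-0.0052,-0.0022,0],
    [-0.0052,-0.0022,0],
    [-0.0052,-0.0022,0],
    [-0.0052,-0.0022,0],
  ],
  angular=[
    [0,0,-0.525],
    [0,0,-0.525],
    [0,0,-0.525],
    [0,0,-0.525],
    [0,0,-0.525],
    [0,0,-0.525],
    [0,0,-0.525],
    [0,0,-0.525],
  ],
  hand=[0,0,0,0,0,0,0,0],
)

```text
clock: 7.68
position: [0.5727, -0.0986, 0.2529]
ee_rot: [0.003, 0.615, 0.788, 0.002]
contact_force: [1.7, 1.3, 5.2]
width: -0.0002
gripper_force: 2.9
```

Call:
carry_out(
  linear=[
    [-0.0057,-0.0004,0],
    [-0.0057,-0.0004,0],
    [-0.0057,-0.0004,0],
    [-0.0057,-0.0004,0],
    [-0.0057,-0.0004,0],
    [-0.0057,-0.0004,0],
    [-0.0057,-0.0004,0],
    [-0.0057,-0.0004,0],
  ],
  angular=[
    [0,0,-0.525],
    [0,0,-0.525],
    [0,0,-0.525],
    [0,0,-0.525],
    [0,0,-0.525],
    [0,0,-0.525],
    [0,0,-0.525],
    [0,0,-0.525],
  ],
  hand=[0,0,0,0,0,0,0,0],
)

```text
clock: 8.35
position: [0.5501, -0.1006, 0.253]
ee_rot: [0.003, 0.738, 0.674, 0.002]
contact_force: [1.5, -0.1, 5.0]
width: -0.0
gripper_force: 3.0
```

Call:
carry_out(
  linear=[
    [-0.0055,0.0015,0],
    [-0.0055,0.0015,0],
    [-0.0055,0.0015,0],
    [-0.0055,0.0015,0],
    [-0.0055,0.0015,0],
    [-0.0055,0.0015,0],
    [-0.0055,0.0015,0],
    [-0.0055,0.0015,0],
  ],
  angular=[
    [0,0,-0.525],
    [0,0,-0.525],
    [0,0,-0.525],
    [0,0,-0.525],
    [0,0,-0.525],
    [0,0,-0.525],
    [0,0,-0.525],
    [0,0,-0.525],
  ],
  hand=[0,0,0,0,0,0,0,0],
)

```text
clock: 9.02
position: [0.528, -0.095, 0.253]
ee_rot: [0.003, 0.841, 0.542, 0.002]
contact_force: [2.2, -2.2, 3.5]
width: -0.0002
gripper_force: 3.3
```

Call:
carry_out(
  linear=[
    [-0.0047,0.0032,0],
    [-0.0047,0.0032,0],
    [-0.0047,0.0032,0],
    [-0.0047,0.0032,0],
    [-0.0047,0.0032,0],
    [-0.0047,0.0032,0],
    [-0.0047,0.0032,0],
    [-0.0047,0.0032,0],
  ],
  angular=[
    [0,0,-0.525],
    [0,0,-0.525],
    [0,0,-0.525],
    [0,0,-0.525],
    [0,0,-0.525],
    [0,0,-0.525],
    [0,0,-0.525],
    [0,0,-0.525],
  ],
  hand=[0,0,0,0,0,0,0,0],
)

```text
clock: 9.68
position: [0.5091, -0.0822, 0.2529]
ee_rot: [0.003, 0.919, 0.393, 0.002]
contact_force: [1.9, -1.1, 5.0]
width: -0.0002
gripper_force: 3.9
```

Call:
carry_out(
  linear=[
    [-0.0033,0.0045,0],
    [-0.0033,0.0045,0],
    [-0.0033,0.0045,0],
    [-0.0033,0.0045,0],
    [-0.0033,0.0045,0],
    [-0.0033,0.0045,0],
    [-0.0033,0.0045,0],
    [-0.0033,0.0045,0],
  ],
  angular=[
    [0,0,-0.525],
    [0,0,-0.525],
    [0,0,-0.525],
    [0,0,-0.525],
    [0,0,-0.525],
    [0,0,-0.525],
    [0,0,-0.525],
    [0,0,-0.525],
  ],
  hand=[0,0,0,0,0,0,0,0],
)

```text
clock: 10.35
position: [0.4958, -0.0641, 0.2529]
ee_rot: [0.002, 0.972, 0.234, 0.002]
contact_force: [0.9, -2.1, 6.0]
width: -0.0002
gripper_force: 4.5
```

```bash
cat > ms.py <<'E'
from h import *
im=manip.get_image('top');s=manip.get_state();print(s['clock'],s['position'],s['contact_force'])
C=np.array([.555,-.033])
print(ang(np.array(s['position'][:2])-C))
for n,lo,hi in (('y',(12,120,80),(28,255,255)),('p',(118,90,30),(150,255,255))):
    for a,c in cents(im,lo,hi,(220,140,400,270)):
        X=pix2w('top',c,.132)[:2];print(n,a,c,X.round(4),np.linalg.norm(X-C).round(4),ang(X-C).round(1))
import sys;survey(sys.argv[1],C)
E
python3 ms.py w5
```

```text
10.4 [ 0.49551329 -0.06367135  0.25287482] [ 0.52008047 -1.89399488  6.51114564]
-152.72436627576653
y 30 [265.4 216.6] [0.5289 0.0769] 0.113 103.4
p 18 [298.5 167.2] [ 0.667  -0.0067] 0.115 13.2
p 30 [317.3 251.2] [ 0.443 -0.06 ] 0.1152 -166.5
t 10.4 pos [ 0.4955 -0.0637  0.2529] q [-2.670e-01  3.010e-01  1.892e+00 -1.000e-03  9.430e-01  8.330e-01] yaw_y -63.0
purple 60 [557.8 207.4] [ 0.5757 -0.1317] ('r', np.float64(0.1009), 'ang', np.float64(-78.2))
blue 1491 [31.5 59.6] [0.5323 0.0723] ('r', np.float64(0.1077), 'ang', np.float64(102.2))
blue 1132 [504.3 180. ] [ 0.5818 -0.1383] ('r', np.float64(0.1086), 'ang', np.float64(-75.7))
red 820 [124.3  25. ] [0.5654 0.0805] ('r', np.float64(0.1139), 'ang', np.float64(84.8))
black 2756 [282.6 125.6] [ 0.5564 -0.0337] ('r', np.float64(0.0016), 'ang', np.float64(-27.0))
```

Yellow is at 103.4° with 18.7° to go. There are 6 N vertical from the finger on the arm, so I'll raise it 2.5 mm and then push on about 14°.

Call:
carry_out(
  linear=[
    [0,0,0.003],
    [0,0,0.002],
    [-0.002,0.0054,0],
    [-0.002,0.0054,0],
    [-0.002,0.0054,0],
    [-0.002,0.0054,0],
    [-0.002,0.0054,0],
    [-0.001,0.0027,0],
  ],
  angular=[
    [0,0,0],
    [0,0,0],
    [0,0,-0.525],
    [0,0,-0.525],
    [0,0,-0.525],
    [0,0,-0.525],
    [0,0,-0.525],
    [0,0,-0.525],
  ],
  hand=[0,0,0,0,0,0,0,0],
)

```text
clock: 11.12
position: [0.4893, -0.0485, 0.2537]
ee_rot: [0.001, 0.994, 0.11, 0.001]
contact_force: [0.7, -2.3, -0.1]
width: -0.0002
gripper_force: 0.8
```

```bash
python3 ms.py w6
```

```text
11.1667 [ 0.48913852 -0.04834593  0.25364094] [ 0.89873426 -0.93196089  0.32498978]
-166.88392161538835
y 30 [264.4 204.6] [0.5609 0.0808] 0.114 87.1
p 24 [310.1 166. ] [ 0.6714 -0.038 ] 0.1165 -2.4
p 33 [305.1 252.5] [ 0.4387 -0.0287] 0.1164 177.9
t 11.1667 pos [ 0.4891 -0.0483  0.2536] q [-0.24   0.29   1.906 -0.     0.944  1.112] yaw_y -77.44
purple 36 [558.4 204.3] [ 0.55   -0.1337] ('r', np.float64(0.1008), 'ang', np.float64(-92.8))
blue 1558 [32.  56.8] [0.5589 0.0752] ('r', np.float64(0.1083), 'ang', np.float64(87.9))
blue 1205 [504.5 178.2] [ 0.5539 -0.1414] ('r', np.float64(0.1084), 'ang', np.float64(-90.6))
black 481 [10.8 12.8] [0.5709 0.0646] ('r', np.float64(0.0989), 'ang', np.float64(80.8))
black 2785 [282.9 120.7] [ 0.5564 -0.0337] ('r', np.float64(0.0016), 'ang', np.float64(-27.1))
```

About 3° remain by several measures, so I'll push about 2.7° more. Then I'll back off, rise, and measure with a clear view.

Call:
carry_out(
  linear=[
    [-0.0003,0.0016,0],
    [-0.0003,0.0016,0],
    [-0.0003,0.0016,0],
    [-0.0003,0.0016,0],
    [0,0,0],
    [0.003,-0.013,0],
    [0.003,-0.013,0],
    [0,0,0.01],
  ],
  angular=[
    [0,0,-0.15],
    [0,0,-0.15],
    [0,0,-0.15],
    [0,0,-0.15],
    [0,0,0],
    [0,0,0],
    [0,0,0],
    [0,0,0],
  ],
  hand=[0,0,0,0,0,0,0,0],
)

```text
clock: 11.88
position: [0.4912, -0.0591, 0.2575]
ee_rot: [-0.0, 0.996, 0.086, -0.001]
contact_force: [-1.0, 0.7, 0.5]
width: -0.0003
gripper_force: 0.0
```

Call:
carry_out(
  linear=[
    [0,0,0.04],
    [0,0,0.04],
    [0,0,0.04],
    [0,0,0.04],
    [0,0,0.04],
    [0,0,0.04],
    [0,0,0.04],
    [0,0,0],
  ],
  angular=[
    [0,0,0],
    [0,0,0],
    [0,0,0],
    [0,0,0],
    [0,0,0],
    [0,0,0],
    [0,0,0],
    [0,0,0],
  ],
  hand=[0,0,0,0,0,0,0,0],
)

```text
clock: 12.55
position: [0.4922, -0.0586, 0.4024]
ee_rot: [0.001, 0.996, 0.087, 0.004]
contact_force: [0.4, -1.4, 1.0]
width: -0.0
gripper_force: 0.0
```

```bash
python3 ms.py w7
```

```text
12.6 [ 0.49169647 -0.05847469  0.40026714] [ 0.46519143  1.00810678 -0.26822014]
-158.07909168065717
y 28 [264.8 203.4] [0.5641 0.0799] 0.1133 85.4
p 13 [304.8 252. ] [ 0.4399 -0.0279] 0.1152 177.5
t 12.6 pos [ 0.4917 -0.0585  0.4003] q [-0.259  0.157  1.676  0.     1.304  1.138] yaw_y -80.06
green 1252 [14.  56.6] [0.5718 0.1593] ('r', np.float64(0.1931), 'ang', np.float64(85.0))
yellow 393 [112.2  84.6] [0.5645 0.0855] ('r', np.float64(0.1188), 'ang', np.float64(85.4))
purple 457 [399.  159.6] [ 0.5469 -0.1487] ('r', np.float64(0.1159), 'ang', np.float64(-94.0))
blue 35 [302.7   4.3] [ 0.6561 -0.0494] ('r', np.float64(0.1024), 'ang', np.float64(-9.2))
blue 270 [144.8  91.2] [0.5647 0.0766] ('r', np.float64(0.11), 'ang', np.float64(84.9))
blue 188 [378.1 152.2] [ 0.5483 -0.1432] ('r', np.float64(0.1104), 'ang', np.float64(-93.5))
blue 148 [239.7 231.4] [ 0.4471 -0.0256] ('r', np.float64(0.1082), 'ang', np.float64(176.1))
red 27 [96.1 78.1] [0.5706 0.162 ] ('r', np.float64(0.1957), 'ang', np.float64(85.4))
black 1192 [44.9 59. ] [0.575  0.1473] ('r', np.float64(0.1814), 'ang', np.float64(83.7))
black 778 [100.8  76.9] [0.5691 0.1027] ('r', np.float64(0.1365), 'ang', np.float64(84.1))
black 510 [264.1 123.5] [ 0.5558 -0.034 ] ('r', np.float64(0.0013), 'ang', np.float64(-51.3))
```

View pics/w7.png

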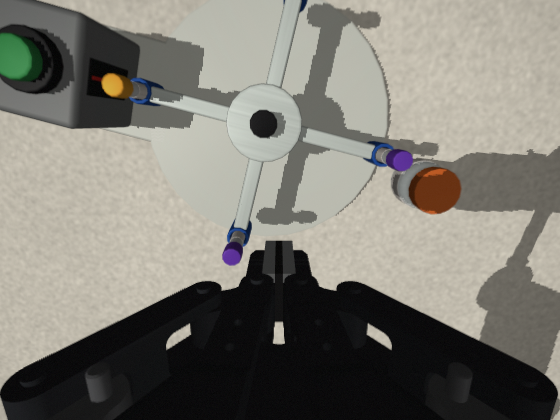

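The wrist view shows the yellow cap at (117,85), right before the window (97,78), and its arm in line with the tower. Yellow is at about 85.4–85.7° against about 84.7° for the station, which is 1–2 mm off. I'll move above the reading place for a sharper check before touching the button.

Call:
carry_out(
  linear=[
    [0,0.042,0],
    [0,0.042,0],
    [0,0.042,0],
    [0,0.042,0],
    [0,0.042,0],
    [0,0.042,0],
    [0,0.042,0],
    [0,0,0],
  ],
  angular=[
    [0,0,0],
    [0,0,0],
    [0,0,0],
    [0,0,0],
    [0,0,0],
    [0,0,0],
    [0,0,0],
    [0,0,0],
  ],
  hand=[0,0,0,0,0,0,0,0],
)

```text
clock: 13.32
position: [0.4906, 0.0914, 0.3964]
ee_rot: [-0.001, 0.996, 0.088, -0.002]
contact_force: [1.2, -0.2, -1.0]
width: 0.0
gripper_force: 0.0
```

```bash
python3 ms.py w8;python3 -c "
import cv2;im=cv2.imread('pics/w8.png');cv2.imwrite('pics/w8c.png',cv2.resize(im[0:240,150:560],None,fx=1.9,fy=1.9,interpolation=cv2.INTER_CUBIC))"
```

```text
13.3667 [0.49071113 0.09002196 0.39654629] [ 0.20299813  0.74443708 -0.2125846 ]
117.59068641276137
p 24 [311.7 166.2] [ 0.671  -0.0423] 0.1164 -4.6
p 8 [350.9 212.9] [ 0.5462 -0.1472] 0.1146 -94.4
p 26 [303.5 252. ] [ 0.4398 -0.0245] 0.1155 175.8
t 13.3667 pos [0.4907 0.09   0.3965] q [0.042 0.167 1.672 0.    1.306 1.436] yaw_y -79.89
green 1530 [217.   87.7] [0.5725 0.1537] ('r', np.float64(0.1875), 'ang', np.float64(84.6))
yellow 394 [309.2 115.6] [0.5649 0.0806] ('r', np.float64(0.114), 'ang', np.float64(85.0))
purple 191 [504.1   3.2] [ 0.6645 -0.0402] ('r', np.float64(0.1098), 'ang', np.float64(-3.8))
purple 31 [558.1 187.5] [ 0.5454 -0.1353] ('r', np.float64(0.1027), 'ang', np.float64(-95.4))
blue 616 [459.3  19.1] [ 0.6635 -0.0303] ('r', np.float64(0.1085), 'ang', np.float64(1.4))
blue 133 [297.3 116.7] [0.5631 0.0873] ('r', np.float64(0.1206), 'ang', np.float64(86.1))
blue 324 [527.  177.7] [ 0.5471 -0.1391] ('r', np.float64(0.1064), 'ang', np.float64(-94.3))
blue 33 [370.7 237.8] [ 0.4612 -0.008 ] ('r', np.float64(0.097), 'ang', np.float64(165.1))
red 62 [285.4 112.1] [0.567  0.0973] ('r', np.float64(0.1309), 'ang', np.float64(84.7))
black 1119 [233.8  87.5] [0.5759 0.1434] ('r', np.float64(0.1777), 'ang', np.float64(83.2))
black 138 [267.8 104.2] [0.5681 0.1143] ('r', np.float64(0.1479), 'ang', np.float64(84.9))
black 652 [433.5 150.1] [ 0.5564 -0.0309] ('r', np.float64(0.0025), 'ang', np.float64(56.7))
```

View pics/w8c.png

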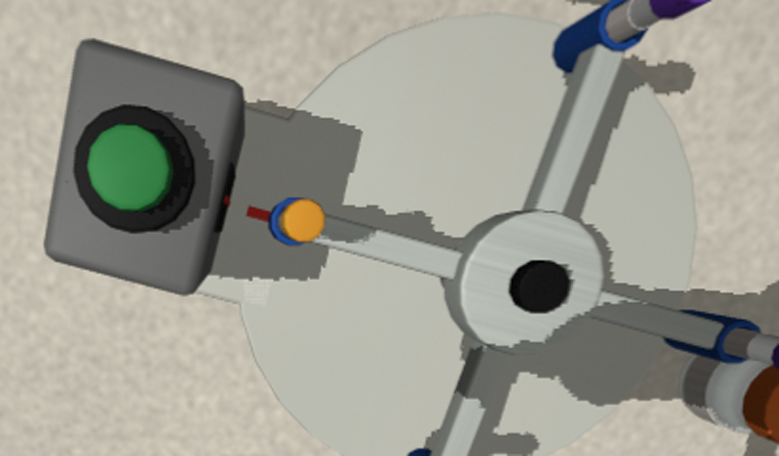

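The crop shows the yellow cap at (300,220) in line with the red foot line (260,213), the window mark (228,202) and the hub. That is 85.0° against 84.7°, well under 1 mm off. The button is at (0.572,0.152), so I move over it and descend to hover.

Call:
carry_out(
  linear=[
    [0.0205,0.0155,0],
    [0.0205,0.0155,0],
    [0.0205,0.0155,0],
    [0.0205,0.0155,0],
    [0.0205,0.0155,0],
    [0.0205,0.0155,0],
    [0.0205,0.0155,0],
    [0.0205,0.0155,0],
  ],
  angular=[
    [0,0,0],
    [0,0,0],
    [0,0,0],
    [0,0,0],
    [0,0,0],
    [0,0,0],
    [0,0,0],
    [0,0,0],
  ],
  hand=[0,0,0,0,0,0,0,0],
)

```text
clock: 14.08
position: [0.5746, 0.1517, 0.398]
ee_rot: [0.0, 0.996, 0.087, -0.0]
contact_force: [0.7, -0.3, -0.2]
width: 0.0
gripper_force: 0.0
```

Call:
carry_out(
  linear=[
    [0,0,-0.02],
    [0,0,-0.02],
    [0,0,-0.02],
    [0,0,-0.02],
    [0,0,-0.02],
    [0,0,-0.02],
    [0,0,-0.02],
    [0,0,0],
  ],
  angular=[
    [0,0,0],
    [0,0,0],
    [0,0,0],
    [0,0,0],
    [0,0,0],
    [0,0,0],
    [0,0,0],
    [0,0,0],
  ],
  hand=[0,0,0,0,0,0,0,0],
)

```text
clock: 14.75
position: [0.5724, 0.1505, 0.3257]
ee_rot: [0.0, 0.996, 0.087, -0.002]
contact_force: [-0.1, -1.1, -0.1]
width: -0.0
gripper_force: 0.0
```

Call:
carry_out(
  linear=[
    [0,0,-0.003],
    [0,0,-0.003],
    [0,0,-0.003],
    [0,0,0],
  ],
  angular=[
    [0,0,0],
    [0,0,0],
    [0,0,0],
    [0,0,0],
  ],
  hand=[0,0,0,0],
)

```text
clock: 15.08
position: [0.5734, 0.1508, 0.324]
ee_rot: [0.0, 0.996, 0.087, 0.0]
contact_force: [0.3, -0.3, 1.2]
width: -0.0001
gripper_force: 0.0
```

Call:
carry_out(
  linear=[
    [0,0,-0.005],
    [0,0,-0.005],
    [0,0,-0.005],
    [0,0,-0.005],
    [0,0,-0.005],
    [0,0,0],
  ],
  angular=[
    [0,0,0],
    [0,0,0],
    [0,0,0],
    [0,0,0],
    [0,0,0],
    [0,0,0],
  ],
  hand=[0,0,0,0,0,0],
)

```text
clock: 15.58
position: [0.5732, 0.1508, 0.3106]
ee_rot: [0.0, 0.996, 0.087, -0.0]
contact_force: [-1.0, 0.5, 0.2]
width: 0.0001
gripper_force: 0.0
```

Call:
carry_out(
  linear=[
    [0,0,-0.003],
    [0,0,-0.003],
    [0,0,-0.003],
    [0,0,-0.002],
    [0,0,0],
  ],
  angular=[
    [0,0,0],
    [0,0,0],
    [0,0,0],
    [0,0,0],
    [0,0,0],
  ],
  hand=[0,0,0,0,0],
)

```text
clock: 16.0
position: [0.5733, 0.1508, 0.3059]
ee_rot: [0.0, 0.996, 0.087, 0.0]
contact_force: [-1.0, -0.3, 3.8]
width: 0.0002
gripper_force: 1.6
```

Call:
carry_out(
  linear=[
    [0,0,-0.002],
    [0,0,-0.002],
    [0,0,0],
  ],
  angular=[
    [0,0,0],
    [0,0,0],
    [0,0,0],
  ],
  hand=[0,0,0],
)

```text
clock: 16.25
position: [0.5733, 0.1508, 0.3045]
ee_rot: [0.0, 0.996, 0.087, 0.0]
contact_force: [-1.8, 0.5, 5.8]
width: 0.0
gripper_force: 3.0
```

Call:
carry_out(
  linear=[
    [0,0,-0.002],
    [0,0,-0.002],
    [0,0,0],
  ],
  angular=[
    [0,0,0],
    [0,0,0],
    [0,0,0],
  ],
  hand=[0,0,0],
)

```text
clock: 16.5
position: [0.5731, 0.1508, 0.3042]
ee_rot: [0.0, 0.996, 0.087, 0.001]
contact_force: [-3.3, -1.4, 14.7]
width: -0.0001
gripper_force: 7.4
```

The force jumped to 14.7 N with no further travel, so the button is fully down. I'll release it and rise clear.

Call:
carry_out(
  linear=[
    [0,0,0.01],
    [0,0,0.01],
    [0,0,0.02],
    [0,0,0.04],
    [0,0,0.04],
    [0,0,0.04],
    [0,0,0.04],
    [0,0,0],
  ],
  angular=[
    [0,0,0],
    [0,0,0],
    [0,0,0],
    [0,0,0],
    [0,0,0],
    [0,0,0],
    [0,0,0],
    [0,0,0],
  ],
  hand=[0,0,0,0,0,0,0,0],
)

```text
clock: 17.17
position: [0.5744, 0.1509, 0.4062]
ee_rot: [-0.0, 0.996, 0.087, 0.004]
contact_force: [0.8, -0.0, 0.1]
width: -0.0002
gripper_force: 0.0
```

Call:
carry_out(
  linear=[
    [-0.04,-0.03,0],
    [-0.04,-0.03,0],
    [-0.04,-0.03,0],
    [-0.04,-0.03,0],
    [0,0,0],
    [0,0,0],
  ],
  angular=[
    [0,0,0],
    [0,0,0],
    [0,0,0],
    [0,0,0],
    [0,0,0],
    [0,0,0],
  ],
  hand=[0,0,0,0,0,0],
)

```text
clock: 17.67
position: [0.4925, 0.0903, 0.4014]
ee_rot: [-0.0, 0.996, 0.086, -0.0]
contact_force: [0.7, -0.1, 0.4]
width: -0.0002
gripper_force: 0.0
```

```bash
python3 ms.py w9
```

```text
17.7167 [0.49335322 0.09067311 0.40153945] [ 0.89555917 -0.02642021 -0.09515631]
116.49467333119982
p 25 [311.8 166.5] [ 0.6702 -0.0426] 0.1156 -4.7
p 9 [351. 213.] [ 0.546  -0.1475] 0.1148 -94.5
p 30 [303.4 251.9] [ 0.4401 -0.0243] 0.1152 175.7
t 17.7167 pos [0.4934 0.0907 0.4015] q [0.043 0.167 1.66  0.    1.314 1.44 ] yaw_y -80.08
green 1431 [217.7  93.7] [0.5725 0.1541] ('r', np.float64(0.1879), 'ang', np.float64(84.6))
yellow 372 [307.4 120.3] [0.565  0.0812] ('r', np.float64(0.1146), 'ang', np.float64(85.0))
purple 460 [499.6   6.6] [ 0.6677 -0.041 ] ('r', np.float64(0.113), 'ang', np.float64(-4.1))
purple 142 [555.3 188.6] [ 0.5468 -0.1379] ('r', np.float64(0.1052), 'ang', np.float64(-94.5))
blue 599 [454.5  24.5] [ 0.6645 -0.0302] ('r', np.float64(0.1096), 'ang', np.float64(1.5))
blue 119 [296.  120.4] [0.5637 0.088 ] ('r', np.float64(0.1214), 'ang', np.float64(85.9))
blue 301 [521.8 179. ] [ 0.548  -0.1386] ('r', np.float64(0.1058), 'ang', np.float64(-93.8))
red 59 [284.3 115.8] [0.5671 0.0982] ('r', np.float64(0.1318), 'ang', np.float64(84.7))
red 51 [  1.5 230.7] [0.3659 0.4303] ('r', np.float64(0.5004), 'ang', np.float64(112.2))
black 1025 [234.7  94.1] [0.5753 0.1433] ('r', np.float64(0.1774), 'ang', np.float64(83.4))
black 130 [267.3 109. ] [0.5684 0.1148] ('r', np.float64(0.1484), 'ang', np.float64(84.8))
black 615 [429.3 153.2] [ 0.5566 -0.0304] ('r', np.float64(0.0031), 'ang', np.float64(59.2))
```

View pics/w9.png

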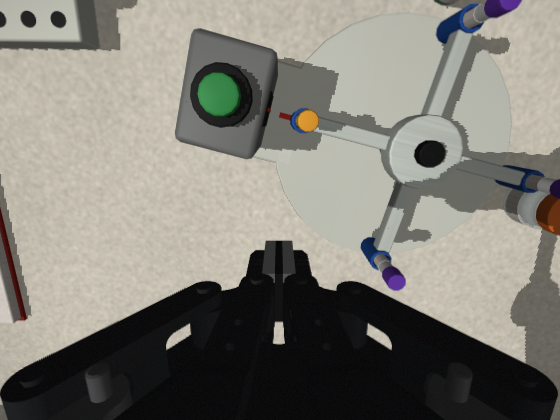

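The button at (218,94) is up again, and the yellow cap at (307,120) is still in line with the window (267,109). The gripper touches nothing, so I'm handing in.

```bash
python3 -c "
from rig import manip
print(manip.sign_off())"
```

```text
the job is handed in; nothing more can be done
None
```

The yellow-capped tube stands within about 1 mm of the reader's centre line, the green button was pressed fully and came back up, no tube, jar, bottle or rack was moved on purpose or seen to move, and the job is handed in at about 18 s of robot time.

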